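Set a whetstone in its sloping sharpening base

ROBOT

A 7-joint arm with a two-finger parallel gripper is mounted at the origin on a cart in front of the work surface, level with it; the furniture and walls round the work are solid. World frame = base frame: x ahead of the robot, y to its left, z up, the work surface at z = 0. Lengths are in m, angles in rad, forces in N, time in s.
With the tool pointing down it reaches from about 0.35 to 0.9 m from the base axis. Payload 8.1 kg.
Tool frame: the origin (TCP) lies midway between the tips of the shut fingers; the grasp point (between the pads) lies 19 mm behind it; z points along the fingers, y is the line along which they close (so a half turn about z gives the same grasp; the last joint's range is limited). The gripper opens to 85 mm and grips with 20 to 120 N. Pads are 22 mm wide; open, the fingers measure 114 mm over their backs; the gripper's body (76 mm by 85 mm) begins 54 mm behind the grasp point. The pads swing forward as they close: fully open they stand 13 mm farther back than shut.
Start: joints at [1.121, 0.434, 0.025, 1.573, -0.012, 1.134, -0.075], TCP at [0.212, -0.588, 0.231] pointing down, gripper open.
Joint ranges: [-2.62, 2.62], [-0.44, 2.09], [-1.27, 1.32], [0.08, 2.57], [-1.32, 4.46], [0.12, 2], [-2.74, 2.74]. Speed limits (rad/s): [2.22, 2.22, 3.01, 3.01, 3.14, 3.14, 3.14].

INTERFACE

Orientations are given as a unit quaternion [x, y, z, w].
In Python, from bench import r gives the robot as it stands.
- The arm moves only by the tool arm_command, never from a script. Its argument "steps" is a list that holds one entry, the list of rows, each a list of 7 numbers: the closure in counts, from 0 (fully open) to 255 (shut), then the shift along the tool's x, y, z in cm, then the turn, a rotation vector about the tool's x, y, z in degrees. A call has 1 to 20 rows; each row shifts and turns the commanded pose from where the row before left it, along the tool's axes as they then stand; what a row does not reach is not made up. A row lasts 1/8 s, in which the tool goes at most 62.5 mm and 10.7 degrees, less where a joint would pass 70% of its speed; a pose out of reach is approached as far as the arm can. A call is refused whole if a number of a shift passes 6.25 or a number of a turn 10.7, either way. A call with a gripper value outside its range is refused whole. The fingers move at their own pace and stop on an object; "force" is the grip in N (left out, the last holds). Time passes only in rows, so rows that do not move let the fingers close. It gives the time, the measured TCP pose, the force, the opening and the grip force at its end, in the units of the state.
- r.read_state(): the state, without advancing time (a new reading comes with each control period).
- r.get_image(name): name is "scene" or "top"; returns a dict with "img" (400x640x3 uint8, red, green, blue), "depth" (400x640 float32, m along the optical axis (not along the pixel's ray), 0 where there is no reading), "fx", "fy", "cx", "cy" (pixels), "dist_coeffs" ([k1, k2, p1, p2, k3] as OpenCV has them; the pictures are not rectified), "R" (3x3) and "t" (3): a world point X has camera coordinates R X + t. Camera axes: x right, y down, z forward; pixel columns grow to the right and rows downward; lengths in m; the calibration is good to about 2 mm. A picture is of the moment at which its call begins.
- r.sign_off(): hands the job in; it is judged then, once.
The state is a dict: "time_s": time; "q": joint angles; "qvel": joint speeds; "effort": joint torques, N m; "eef_pos": TCP position; "eef_rot": TCP orientation; "wrist_force": force on the tool from outside, world axes, zero at the start; "torque": the same for the moment, N m; "finger_gap": finger opening in m; "finger_force": force on a finger pad.
Only numpy, scipy, OpenCV 4.12 (cv2) and the standard library are available. Lean on these libraries where they do the work, as an engineer would, in place of code of your own. Each camera call takes 0.05 s, during which the arm holds its last target. There are 200 camera calls.

TASK

Get the sharpening base ready for use: slide its red-tabbed end stop all the way up the slope, then lay the grey whetstone flat in the pocket between the wooden rails. With the stone in, slide the stop back down until it holds the stone snugly against the wall at the low end, and let go. Leave the other things on the table where they are.

Things in the scene. Friction and masses are not known exactly. Their poses are not given: they have to be found in the camera images.
- stone_base: wooden sharpening base fixed on the table, 187x84 mm; origin under its centre; x level, from the low end to the high end of its board, which slopes up 25 degrees (rear edge 109 mm high). In the seat frame: low end wall's face at x = -60 mm; side rails 10 mm high, 12 thick, inner faces y = +-22, at x = -70 to -24 and 24 to 116, cut away between for the fingers; board x -80 to 120, y +-42.
- seat (a point): where the middle of the seated stone's underside belongs: on the pocket floor (z = 0), on its centre line. Axes: x up the slope (25 degrees above level), y across the pocket (level), z out of the board, square to it. The pocket is 44 mm wide and 10 mm deep; in the rail gaps (x = -24 to 24 mm) the board beside the stone is level with the pocket floor.
- stop (a joint): end stop sliding on the slope at the pocket's upper end, m: 0 lowest, 0.045 fully up (hard limit). Its stone-side face is at x = 45 mm + this value in the seat frame, so it touches a fully seated stone at 0.015; it starts lower (0 to 0.008), leaving no room for the stone. Friction about 3 N; it stays where it is left.
- stop_grip (a point): middle of the stop's red tab, moving with the stop; axes as seat's. Tab 26 mm wide (y), 16 mm along the slope (x), 26 mm tall (z, 18 to 44 mm above the pocket floor; this point is at 31 mm). Below it the stop's aluminium block, 41 mm wide, 22 mm along x: its stone-side face is 11 mm down the slope from this point.
- stone: grey whetstone, a flat block 40 mm wide (its x), 120 mm long (its y), 22 mm thick (its z), about 0.3 kg, lying flat on the table. Origin: centre of its underside.
- hake_brush: bystander: flat wide brush with wooden handle, 52x166x10 mm, length along its y, origin under its centre
- cup_small: bystander: small dark red cup, 52 mm across, 36 mm high, origin at the centre of its underside
- jar_red: bystander: jar with black lid, 52 mm across, 58 mm high, origin at the centre of its underside
- spatula_a: bystander: wooden spatula 30x190x8 mm, length along its y, origin under its centre
- lacquer_dish: bystander: flat black dish 84 mm across, 14 mm high, origin at the centre of its underside

How it is judged:
By the outcome, as a careful person would: the job done as asked, in the order asked, and still so for the second after the job is handed in, with the robot touching nothing.
It also fails if it takes over 59 s, if anything falls off the work surface, if the arm or the gripper's body presses on something with over 40 N, if the wrist force passes 120 N, or if a joint passes its speed limit or range.

## Working session

There is one attempt and no reset: what is moved stays moved. The work goes in short steps, Python scripts to look and compute and a tool call to move; the robot and the scene stay as the last step left them, time stands still between calls to the robot, and variables do not carry over. Pictures are saved under pics/ and viewed, at most 10 in all, crops included, and the job is handed in when it is done.

Besides the shell and the picture viewer there is one more tool, called after ">>>" as name(argument=value, ...), one argument or row to a line, values as JSON. arm_command: Moves the arm, as the interface text tells. Its arguments: {"type":"object","properties":{"steps":{"type":"array","items":{"type":"array","items":{"type":"array","items":{"type":"number"}}}},"force":{"type":"number"}},"required":["steps"]}

```bash
mkdir -p pics; ls; python3 - <<'E'
from bench import r
import cv2,numpy as np
s=r.read_state();print({k:np.round(v,3).tolist() for k,v in s.items()})
for n in("scene","top"):
    d=r.get_image(n);cv2.imwrite(f"pics/{n}0.png",d["img"][...,::-1]);np.savez(f"{n}0.npz",**d)
    print(n,d["fx"],d["fy"],d["cx"],d["cy"],d["dist_coeffs"],np.round(d["R"],3).tolist(),np.round(d["t"],3))
E
```

```text
pics
{'time_s': 0.0, 'q': [1.121, 0.435, 0.025, 1.574, -0.012, 1.134, -0.075], 'qvel': [0.001, -0.002, -0.001, 0.001, 0.0, -0.001, -0.0], 'effort': [-0.001, -67.05, 1.025, -31.623, 0.016, 0.013, 0.0], 'eef_pos': [0.212, -0.587, 0.231], 'eef_rot': [0.985, 0.173, -0.0, -0.001], 'wrist_force': [0.452, -0.284, -0.894], 'torque': [-0.014, 0.018, 0.017], 'finger_force': 0.0, 'finger_gap': 0.086}
scene 384.80153458381716 384.80153458381716 312.7890107786455 194.8711145022081 [-0.01096474  0.          0.          0.          0.        ] [[-0.909, -0.417, 0.005], [-0.312, 0.673, -0.67], [0.276, -0.611, -0.742]] [0.397 0.265 0.94 ]
top 382.37766201860063 382.37766201860063 319.1697557657139 195.13717711647126 [0.01738508 0.         0.         0.         0.        ] [[0.017, -1.0, 0.02], [-0.991, -0.019, -0.133], [0.134, -0.017, -0.991]] [-0.111  0.494  1.087]
```

View pics/scene0.png

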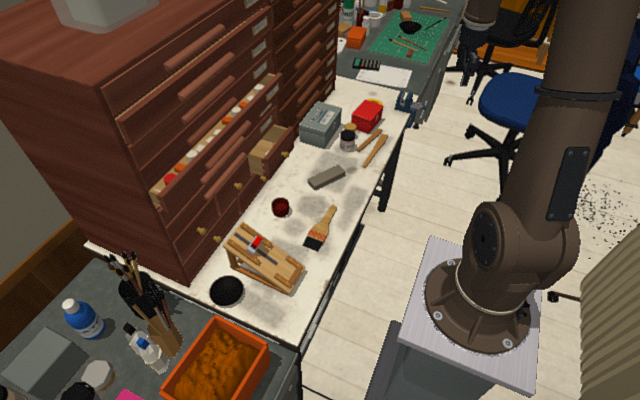

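View pics/top0.png

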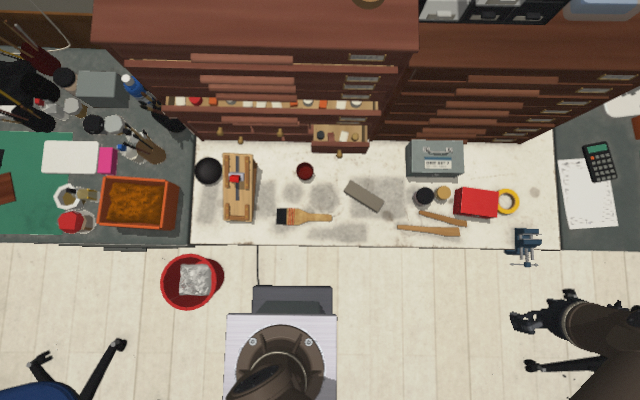

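```bash
cat > h.py <<'E'
import numpy as np,cv2
def cloud(d):
    h,w=d["depth"].shape
    K=np.array([[d["fx"],0,d["cx"]],[0,d["fy"],d["cy"]],[0,0,1]],float)
    uv=np.stack(np.meshgrid(np.arange(w),np.arange(h)),-1).reshape(-1,1,2).astype(float)
    n=cv2.undistortPoints(uv,K,np.array(d["dist_coeffs"],float)).reshape(h,w,2)
    P=np.dstack([n,np.ones((h,w))])*d["depth"][...,None]
    P[d["depth"]==0]=np.nan
    return (P-d["t"])@d["R"]      # R^T (p-t)
def ray(d,u,v,z):
    K=np.array([[d["fx"],0,d["cx"]],[0,d["fy"],d["cy"]],[0,0,1]],float)
    n=cv2.undistortPoints(np.array([[[u,v]]],float),K,np.array(d["dist_coeffs"],float)).ravel()
    c=-d["R"].T@d["t"];k=d["R"].T@np.array([*n,1.]);return c+k*(z-c[2])/k[2]
E
python3 - <<'E'
from h import *
np.set_printoptions(precision=3,suppress=True)
D={n:dict(np.load(n+"0.npz")) for n in("top","scene")}
C={n:cloud(D[n]) for n in D}
P=C["top"]
print("table z",np.nanmedian(P[225:240,340:380,2]))
for v in range(148,230,4): print(v,[tuple(np.round(P[v,u],3)) for u in (226,238,249)])
hsv={n:cv2.cvtColor(D[n]["img"],cv2.COLOR_RGB2HSV) for n in D}
for n,(u0,v0,u1,v1) in dict(top=(220,150,258,225),scene=(220,215,310,300)).items():
    H=hsv[n];m=((H[...,0]<8)|(H[...,0]>172))&(H[...,1]>180)&(H[...,2]>130)
    q=np.zeros_like(m);q[v0:v1,u0:u1]=m[v0:v1,u0:u1];vs,us=np.nonzero(q)
    print(n,"red",len(us),us.mean(),vs.mean(),us.min(),us.max(),vs.min(),vs.max(),np.nanmedian(C[n][q],0),np.nanmax(C[n][q][:,2]))
# stone: height band
for n,(u0,v0,u1,v1) in dict(top=(335,172,392,218),scene=(300,158,352,198)).items():
    Q=C[n][v0:v1,u0:u1];m=((Q[...,2]>.012)&(Q[...,2]<.035)).astype(np.uint8)
    pts=Q[m>0];top=pts[pts[:,2]>.017]
    rc=cv2.minAreaRect(top[:,:2].astype(np.float32)*1000);print(n,"stone",len(top),rc,np.median(top[:,2]))
for n,s in (("top",(200,140,400,240)),("scene",(210,150,360,310))):
    a=D[n]["img"][s[1]:s[3],s[0]:s[2],::-1];f=4 if n=="top" else 3.7
    cv2.imwrite(f"pics/{n}0c.png",cv2.resize(a,None,fx=f,fy=f,interpolation=cv2.INTER_CUBIC))
E
```

```text
table z -0.000535673826173547
148 [(np.float64(0.64), np.float64(0.184), np.float64(-0.001)), (np.float64(0.64), np.float64(0.148), np.float64(0.001)), (np.float64(0.643), np.float64(0.115), np.float64(-0.005))]
152 [(np.float64(0.628), np.float64(0.184), np.float64(-0.002)), (np.float64(0.628), np.float64(0.147), np.float64(0.001)), (np.float64(0.629), np.float64(0.114), np.float64(-0.0))]
156 [(np.float64(0.588), np.float64(0.156), np.float64(0.114)), (np.float64(0.591), np.float64(0.126), np.float64(0.105)), (np.float64(0.591), np.float64(0.095), np.float64(0.108))]
160 [(np.float64(0.577), np.float64(0.156), np.float64(0.113)), (np.float64(0.58), np.float64(0.125), np.float64(0.103)), (np.float64(0.579), np.float64(0.094), np.float64(0.11))]
164 [(np.float64(0.568), np.float64(0.157), np.float64(0.105)), (np.float64(0.57), np.float64(0.126), np.float64(0.098)), (np.float64(0.569), np.float64(0.095), np.float64(0.103))]
168 [(np.float64(0.557), np.float64(0.158), np.float64(0.102)), (np.float64(0.56), np.float64(0.126), np.float64(0.093)), (np.float64(0.559), np.float64(0.095), np
[... 2515 characters left out ...]
at64(0.105), np.float64(0.001))]
228 [(np.float64(0.396), np.float64(0.172), np.float64(0.001)), (np.float64(0.397), np.float64(0.137), np.float64(-0.001)), (np.float64(0.397), np.float64(0.104), np.float64(0.0))]
top red 56 234.01785714285714 178.26785714285714 230 238 175 181 [0.525 0.13  0.121] 0.12650965532311934
scene red 54 257.2037037037037 240.57407407407408 253 262 236 245 [0.522 0.132 0.122] 0.12636091256882923
top stone 524 ((497.4473876953125, -235.61373901367188), (119.62007904052734, 40.83238220214844), 58.83610153198242) 0.02137720033698725
scene stone 369 ((499.7566833496094, -234.83718872070312), (120.62763977050781, 43.29166030883789), 58.6922721862793) 0.022151483278320224
```

View pics/top0c.png

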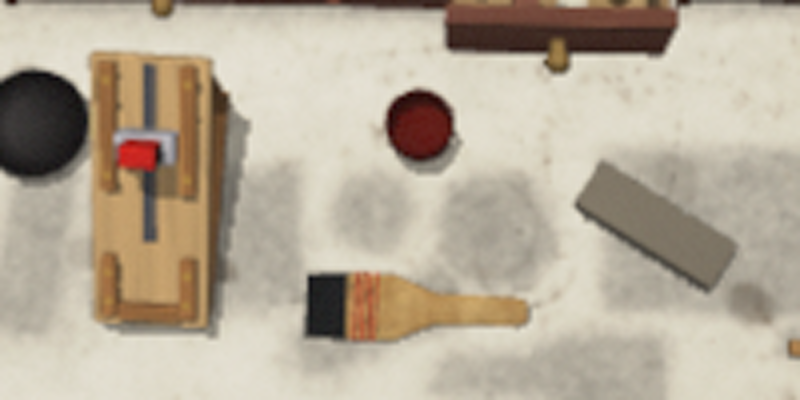

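```bash
python3 - <<'E'
from h import *
np.set_printoptions(precision=4,suppress=True)
D={n:dict(np.load(n+"0.npz")) for n in("top","scene")}
C={n:cloud(D[n]) for n in D}
a=[]
for n,(u0,v0,u1,v1) in dict(top=(221,150,258,226),scene=(220,215,310,300)).items():
    Q=C[n][v0:v1,u0:u1].reshape(-1,3);Q=Q[(Q[:,2]>.02)&(Q[:,2]<.2)&(Q[:,0]<.62)&(Q[:,1]<.19)&(Q[:,1]>.06)]
    print(n,len(Q),cv2.minAreaRect((Q[:,:2]*1000).astype(np.float32)))
    # wooden floor strip: plane through pocket + board in the gaps
    W=Q[(abs(Q[:,1]-.13)<.012)&(((Q[:,0]>.445)&(Q[:,0]<.505))|((Q[:,0]>.548)&(Q[:,0]<.59)))]
    c=W.mean(0);nv=np.linalg.svd(W-c)[2][2];nv*=np.sign(nv[2]);W=W[abs((W-c)@nv)<.004]
    c=W.mean(0);nv=np.linalg.svd(W-c)[2][2];nv*=np.sign(nv[2])
    print(" plane",c,nv,"tilt",np.degrees(np.arccos(nv[2])),"yaw",np.degrees(np.arctan2(-nv[1],-nv[0])))
# edges of the base by colour in top view: rail outer/board edges on rows, cast onto the sloping plane
d=D["top"];hsv=cv2.cvtColor(d["img"],cv2.COLOR_RGB2HSV)
m=cv2.inRange(hsv,(8,70,110),(25,255,255))
L=[];R=[]
for v in range(156,221,4):
    us=np.nonzero(m[v,218:262])[0]+218
    print(v,us.min(),us.max(),end=' | ')
H=hsv
print()
for n,(u0,v0,u1,v1) in dict(top=(225,165,250,192),scene=(240,225,275,258)).items():
    print(n);print(D[n]["img"][v0:v1:3,u0:u1:2].sum(2) if 0 else '')
E
```

```text
top 2037 ((508.1300964355469, 130.89320373535156), (84.81791687011719, 185.10147094726562), 87.59870147705078)
 plane [0.5155 0.1299 0.0711] [-0.4217  0.0471  0.9055] tilt 25.110531230099156 yaw -6.378764772679501
scene 2750 ((508.894287109375, 131.690673828125), (85.34624481201172, 184.17527770996094), 87.27155303955078)
 plane [0.5121 0.1302 0.0693] [-0.4234  0.0321  0.9054] tilt 25.12500300765825 yaw -4.340150264134437
156 223 252 | 160 223 252 | 164 223 252 | 168 222 252 | 172 222 252 | 176 223 252 | 180 223 252 | 184 223 252 | 188 223 252 | 192 223 252 | 196 223 252 | 200 223 251 | 204 223 251 | 208 223 251 | 212 223 251 | 216 224 251 | 220 225 251 | 
top

scene
```

View pics/scene0c.png

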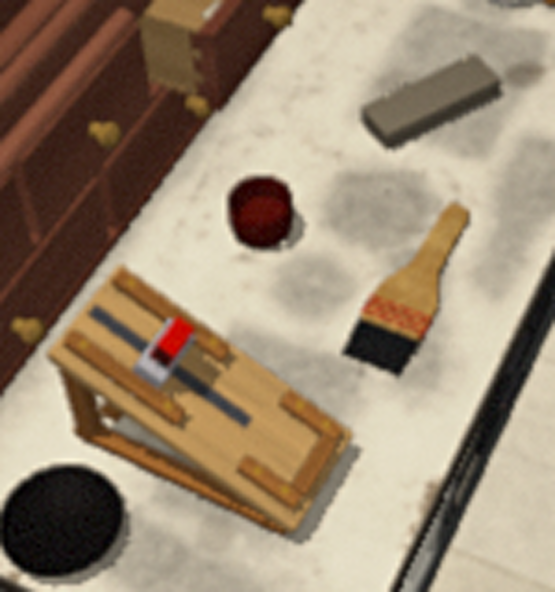

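```bash
cat >> h.py <<'E'
from scipy.spatial.transform import Rotation as Ro
PSI=-2.5;SEAT=np.array([.4885,.1322,.0583])
def slope(psi=None,tilt=25):   # columns: tool axes, tool x up slope, tool z into the board
    return Ro.from_euler("z",PSI if psi is None else psi,degrees=True)*Ro.from_euler("y",-tilt,degrees=True)*Ro.from_euler("x",180,degrees=True)
def at(x,y,z):   # seat-frame mm -> world
    S=slope().as_matrix()*[1,-1,-1]
    return SEAT+S@np.array([x,y,z])/1000
def go(p,Rt=None,seq=True):
    from bench import r
    s=r.read_state();R0=Ro.from_quat(s["eef_rot"]);Rt=R0 if Rt is None else Rt
    rv=(R0.inv()*Rt).as_rotvec(degrees=True);t=Rt.inv().apply(np.array(p)-s["eef_pos"])*100
    print("turn deg",rv.round(1),"n",np.ceil(np.abs(rv).max()/10).astype(int),"| then shift cm",t.round(2),"| shift in present axes",R0.inv().apply(np.array(p)-s["eef_pos"]).round(4)*100)
    print("t",s["time_s"],"pos",np.round(s["eef_pos"],4),"F",np.round(s["wrist_force"],1),"gap",round(s["finger_gap"],4),"q",np.round(s["q"],2))
    S=slope().as_matrix()*[1,-1,-1];print("tcp in seat mm",(S.T@(np.array(s["eef_pos"])-SEAT)*1000).round(1))
E
python3 - <<'E'
from h import *
go(at(60,0,102),slope())
E
```

```text
turn deg [-5.  24.7 22. ] n 3 | then shift cm [ 20.89 -73.09  15.75] | shift in present axes [ 51.48 -57.85   5.53]
t 0.1 pos [ 0.2122 -0.5874  0.2306] F [ 0.2  0.3 -0.1] gap 0.0856 q [ 1.12  0.44  0.02  1.57 -0.01  1.13 -0.08]
tcp in seat mm [-148.9 -730.9  259.5]
```

>>> arm_command(
  steps=[
    [[0,3.2,-3.6,0.1,0,0,0],[0,3.2,-3.6,0.1,0,0,0],[0,3.2,-3.6,0.1,0,0,0],[0,3.2,-3.6,0.1,0,0,0],[0,3.2,-3.6,0.1,0,0,0],[0,3.2,-3.6,0.1,0,0,0],[0,3.2,-3.6,0.1,0,0,0],[0,3.2,-3.6,0.1,0,0,0],[0,3.2,-3.6,0.1,0,0,0],[0,3.2,-3.6,0.1,0,0,0],[0,3.2,-3.6,0.1,0,0,0],[0,3.2,-3.6,0.1,0,0,0],[0,3.2,-3.6,0.1,0,0,0],[0,3.2,-3.6,0.1,0,0,0],[0,3.2,-3.6,0.1,0,0,0],[0,3.2,-3.6,0.1,0,0,0],[0,0,0,0,-1.3,6.2,5.5],[0,0,0,0,-1.3,6.2,5.5],[0,0,0,0,-1.3,6.2,5.5],[0,0,0,0,-1.1,6.1,5.5]],
  ],
  force=40,
)

```text
time_s: 2.6
eef_pos: [0.498, 0.127, 0.2151]
eef_rot: [0.977, -0.017, 0.212, 0.007]
wrist_force: [0.8, -0.4, -0.5]
finger_gap: 0.0851
finger_force: 0.0
```

```bash
python3 - <<'E'
from h import *
go(at(60,0,102),slope())
E
```

```text
turn deg [0.1 0.5 0.6] n 1 | then shift cm [-1.51 -0.48  3.61] | shift in present axes [-1.47 -0.51  3.62]
t 2.6 pos [0.498  0.127  0.2151] F [ 0.8 -0.4 -0.5] gap 0.0851 q [-0.18  0.1  -0.36  2.18  0.52  0.56 -2.53]
tcp in seat mm [ 75.1  -4.8 138.1]
```

>>> arm_command(
  steps=[
    [[60,-0.7,-0.25,1.8,0.1,0.5,0.6],[60,-0.8,-0.25,1.8,0,0,0],[60,0,0,2,0,0,0],[60,0,0,2,0,0,0],[60,0,0,2,0,0,0],[60,0,0,0.5,0,0,0],[60,0,0,0,0,0,0],[60,0,0,0,0,0,0]],
  ],
)

```text
time_s: 3.6
eef_pos: [0.5273, 0.1308, 0.1177]
eef_rot: [0.976, -0.02, 0.215, 0.005]
wrist_force: [-0.4, 0.5, 0.7]
finger_gap: 0.0654
finger_force: 0.0
```

```bash
python3 - <<'E'
from h import *
from bench import r
go(at(60,0,22),slope())
d=r.get_image("scene");a=d["img"][200:310,200:330,::-1];b=r.get_image("top")["img"][140:235,195:285,::-1]
f=lambda a:cv2.resize(a,(400,400*a.shape[0]//a.shape[1]),interpolation=cv2.INTER_CUBIC)
a,b=f(a),f(b);h=min(len(a),len(b));cv2.imwrite("pics/g1.png",np.hstack([a[:h],b[:h]]))
E
```

```text
turn deg [0.  0.2 0.1] n 1 | then shift cm [-0.02  0.03  1.54] | shift in present axes [-0.02  0.02  1.54]
t 3.6 pos [0.5273 0.1308 0.1177] F [-0.4  0.5  0.7] gap 0.0654 q [-0.63  0.29  0.17  2.28  0.69  0.25 -2.73]
tcp in seat mm [60.2  0.3 37.4]
```

View pics/g1.png

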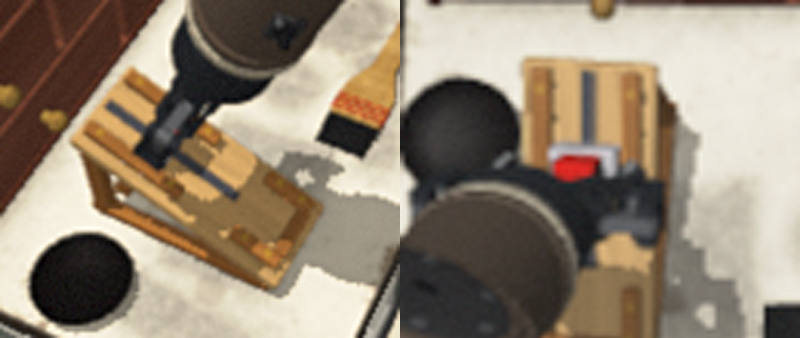

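>>> arm_command(
  steps=[
    [[60,0,0,-3,0,0,0],[60,0,0,-3,0,0,0],[60,0,0,-1,0,0,-10.6],[60,0,0,0,0,0,-10.6],[60,0,0,0,0,0,-10.6],[60,0,0,0,0,0,-10.6],[60,0,0,0,0,0,-10.6],[60,0,0,0,0,0,-10.6],[60,0,0,0,0,0,-10.6],[60,0,0,0,0,0,-10.6],[60,0,0,0,0,0,-10.6],[60,0,0,0,0,0,-10.6],[60,0,0,0,0,0,-10.6],[60,0,0,0,0,0,-10.6],[60,0,0,0,0,0,-10.6],[60,0,0,0,0,0,-10.6],[60,0,0,0,0,0,-10.6],[60,0,0,0,0,0,-10.6],[60,0,0,0,0,0,-10.4]],
  ],
)

```text
time_s: 6.08
eef_pos: [0.4979, 0.1317, 0.1813]
eef_rot: [0.017, 0.976, -0.006, 0.215]
wrist_force: [1.0, 0.4, 0.6]
finger_gap: 0.0653
finger_force: 0.0
```

```bash
cat >> h.py <<'E'
def flip(): return slope()*Ro.from_euler("z",180,degrees=True)  # tool x down the slope
E
python3 - <<'E'
from h import *
go(at(60,0,22),flip())
E
```

```text
turn deg [-0.  -0.2  0.5] n 1 | then shift cm [0.05 0.01 8.54] | shift in present axes [0.03 0.01 8.54]
t 6.075 pos [0.4979 0.1317 0.1813] F [1.  0.4 0.6] gap 0.0653 q [-0.17  0.16 -0.4   2.23  0.68  0.49  0.42]
tcp in seat mm [ 6.050e+01 -1.000e-01  1.074e+02]
```

Good; joints are now well inside range. Descend, then check.

>>> arm_command(
  steps=[
    [[60,0,0,2,0,0,0.5],[60,0,0,2,0,0,0],[60,0,0,2,0,0,0],[60,0,0,1.5,0,0,0],[60,0,0,1,0,0,0],[60,0,0,0,0,0,0],[60,0,0,0,0,0,0]],
  ],
)

```text
time_s: 6.95
eef_pos: [0.5336, 0.1304, 0.1041]
eef_rot: [0.025, 0.976, -0.004, 0.215]
wrist_force: [0.6, 0.8, 0.3]
finger_gap: 0.0652
finger_force: 0.0
```

```bash
python3 - <<'E'
from h import *
go(at(60,0,22),flip())
E
```

```text
turn deg [-0.  -0.2 -0.4] n 1 | then shift cm [ 0.03 -0.02  0.05] | shift in present axes [ 0.03 -0.02  0.05]
t 6.95 pos [0.5336 0.1304 0.1041] F [0.6 0.8 0.3] gap 0.0652 q [-0.29  0.34 -0.23  2.25  1.04  0.34  0.07]
tcp in seat mm [60.3  0.2 22.5]
```

Works. Close on the tab.

>>> arm_command(
  steps=[
    [[255,0,0,0,0,0,0],[255,0,0,0,0,0,0],[255,0,0,0,0,0,0],[255,0,0,0,0,0,0],[255,0,0,0,0,0,0],[255,0,0,0,0,0,0]],
  ],
  force=30,
)

```text
time_s: 7.7
eef_pos: [0.5336, 0.1308, 0.104]
eef_rot: [0.024, 0.976, -0.004, 0.215]
wrist_force: [-3.8, 0.8, 5.8]
finger_gap: 0.0252
finger_force: 32.8
```

```bash
python3 - <<'E'
from h import *
go(at(60,0,22),flip())
E
```

```text
turn deg [-0.  -0.2 -0.3] n 1 | then shift cm [ 0.02 -0.05  0.04] | shift in present axes [ 0.02 -0.05  0.04]
t 7.7 pos [0.5336 0.1308 0.104 ] F [-3.8  0.8  5.8] gap 0.0252 q [-0.29  0.34 -0.23  2.25  1.04  0.34  0.07]
tcp in seat mm [60.2  0.5 22.4]
```

>>> arm_command(
  steps=[
    [[255,-0.6,0,0,0,0,0],[255,-0.6,0,0,0,0,0],[255,-0.6,0,0,0,0,0],[255,-0.6,0,0,0,0,0],[255,-0.6,0,0,0,0,0],[255,-0.6,0,0,0,0,0],[255,-0.2,0,0,0,0,0],[255,0,0,0,0,0,0]],
  ],
)

```text
time_s: 8.7
eef_pos: [0.5678, 0.1293, 0.12]
eef_rot: [0.024, 0.976, -0.004, 0.215]
wrist_force: [-4.9, 0.8, 8.0]
finger_gap: 0.0251
finger_force: 33.2
```

>>> arm_command(
  steps=[
    [[255,-0.15,0,0,0,0,0],[255,0,0,0,0,0,0]],
  ],
)

```text
time_s: 8.95
eef_pos: [0.5689, 0.1293, 0.1205]
eef_rot: [0.024, 0.976, -0.004, 0.215]
wrist_force: [-5.7, 0.9, 7.2]
finger_gap: 0.0255
finger_force: 33.2
```

>>> arm_command(
  steps=[
    [[255,-0.15,0,0,0,0,0],[255,0,0,0,0,0,0]],
  ],
)

```text
time_s: 9.2
eef_pos: [0.5702, 0.1293, 0.1211]
eef_rot: [0.024, 0.976, -0.004, 0.215]
wrist_force: [-6.5, 0.9, 8.4]
finger_gap: 0.0254
finger_force: 33.2
```

```bash
python3 - <<'E'
from h import *
go(at(101,0,22),flip())
E
```

```text
turn deg [ 0.  -0.2 -0.3] n 1 | then shift cm [-0.04 -0.06  0.04] | shift in present axes [-0.04 -0.06  0.04]
t 9.2 pos [0.5702 0.1293 0.1211] F [-6.5  0.9  8.4] gap 0.0254 q [-0.19  0.35 -0.3   2.16  0.9   0.39  0.26]
tcp in seat mm [100.6   0.6  22.4]
```

>>> arm_command(
  steps=[
    [[255,-0.15,0,0,0,0,0],[255,-0.1,0,0,0,0,0],[255,0,0,0,0,0,0]],
  ],
)

```text
time_s: 9.57
eef_pos: [0.5722, 0.1292, 0.122]
eef_rot: [0.024, 0.976, -0.004, 0.215]
wrist_force: [-7.5, 1.1, 7.3]
finger_gap: 0.0255
finger_force: 33.4
```

>>> arm_command(
  steps=[
    [[255,-0.15,0,0,0,0,0],[255,-0.1,0,0,0,0,0],[255,0,0,0,0,0,0]],
  ],
)

```text
time_s: 9.95
eef_pos: [0.5724, 0.1291, 0.122]
eef_rot: [0.023, 0.977, -0.004, 0.213]
wrist_force: [-16.8, 2.1, 10.2]
finger_gap: 0.0254
finger_force: 34.1
```

```bash
python3 - <<'E'
from h import *
go(at(101,0,22),flip())
E
```

```text
turn deg [-0.  -0.4 -0.2] n 1 | then shift cm [ 0.2  -0.06  0.03] | shift in present axes [ 0.2  -0.06  0.03]
t 9.95 pos [0.5724 0.1291 0.122 ] F [-16.8   2.1  10.2] gap 0.0254 q [-0.18  0.36 -0.31  2.15  0.89  0.4   0.28]
tcp in seat mm [103.    0.6  22.3]
```

>>> arm_command(
  steps=[
    [[60,0.15,0,0,0,0,0],[60,0,0,0,0,0,0],[60,0,0,0,0,0,0],[60,0,0,0,0,0,0],[60,0,0,-2,0,0,0],[60,0,0,-3,0,0,0],[60,0,0,-4,0,0,0],[60,0,0,-3,0,0,0]],
  ],
)

```text
time_s: 10.95
eef_pos: [0.5232, 0.1309, 0.2325]
eef_rot: [0.024, 0.976, -0.004, 0.215]
wrist_force: [0.2, -0.3, 0.0]
finger_gap: 0.0655
finger_force: 0.0
```

```bash
python3 - <<'E'
from h import *
from bench import r
g=Ro.from_euler("z",58.8,degrees=True)*Ro.from_euler("x",180,degrees=True)
go([.4985,-.2352,.12],g)
d=r.get_image("scene");C=cloud(d);H=cv2.cvtColor(d["img"],cv2.COLOR_RGB2HSV)
m=((H[...,0]<8)|(H[...,0]>172))&(H[...,1]>180)&(H[...,2]>130);q=np.zeros_like(m);q[205:300,210:310]=m[205:300,210:310]
print("red",q.sum(),np.nanmedian(C[q],0))
E
```

```text
turn deg [ 25.7  15.1 116.2] n 12 | then shift cm [-32.59  16.85  11.25] | shift in present axes [  5.29 -36.71   9.85]
t 10.95 pos [0.5232 0.1309 0.2325] F [ 0.2 -0.3  0. ] gap 0.0655 q [-0.04  0.13 -0.49  2.11  0.52  0.61  0.62]
tcp in seat mm [105.1   0.2 143.2]
red 59 [0.56114536 0.13072238 0.13972838]
```

>>> arm_command(
  steps=[
    [[60,0,0,0,2.14,1.26,9.68],[60,0,0,0,2.14,1.26,9.68],[60,0,0,0,2.14,1.26,9.68],[60,0,0,0,2.14,1.26,9.68],[60,0,0,0,2.14,1.26,9.68],[60,0,0,0,2.14,1.26,9.68],[60,0,0,0,2.14,1.26,9.68],[60,0,0,0,2.14,1.26,9.68],[60,0,0,0,2.14,1.26,9.68],[60,0,0,0,2.14,1.26,9.68],[60,0,0,0,2.14,1.26,9.68],[60,0,0,0,2.14,1.26,9.68],[60,-4.07,2.1,1,0,0,0],[60,-4.07,2.1,1,0,0,0],[60,-4.07,2.1,1,0,0,0],[60,-4.07,2.1,1,0,0,0],[60,-4.07,2.1,1,0,0,0],[60,-4.07,2.1,1,0,0,0],[60,-4.07,2.1,1,0,0,0],[60,-4.07,2.1,1,0,0,0]],
  ],
)

```text
time_s: 13.5
eef_pos: [0.4984, -0.2366, 0.1508]
eef_rot: [0.871, 0.491, -0.001, 0.0]
wrist_force: [0.1, 0.3, 0.4]
finger_gap: 0.0651
finger_force: 0.0
```

```bash
python3 - <<'E'
from h import *
g=Ro.from_euler("z",58.8,degrees=True)*Ro.from_euler("x",180,degrees=True)
go([.4985,-.2352,.004],g)
E
```

```text
turn deg [-0.   0.1  0. ] n 1 | then shift cm [ 0.12 -0.07 14.68] | shift in present axes [ 0.14 -0.06 14.68]
t 13.5 pos [ 0.4984 -0.2366  0.1508] F [0.1 0.3 0.4] gap 0.0651 q [ 0.4   0.4  -0.07  1.85  0.04  0.89 -0.23]
tcp in seat mm [  62.7 -368.    72.9]
```

>>> arm_command(
  steps=[
    [[60,0.12,-0.07,4,0,0,0],[60,0,0,4,0,0,0],[60,0,0,3,0,0,0],[60,0,0,2,0,0,0],[60,0,0,1.6,0,0,0],[60,0,0,0,0,0,0],[60,0,0,0,0,0,0]],
  ],
)

```text
time_s: 14.38
eef_pos: [0.499, -0.2337, 0.0059]
eef_rot: [0.871, 0.491, -0.0, 0.0]
wrist_force: [-0.1, -0.7, 0.2]
finger_gap: 0.0652
finger_force: 0.0
```

>>> arm_command(
  steps=[
    [[255,0,0,0,0,0,0],[255,0,0,0,0,0,0],[255,0,0,0,0,0,0],[255,0,0,0,0,0,0],[255,0,0,0,0,0,0]],
  ],
  force=50,
)

```text
time_s: 15.0
eef_pos: [0.4991, -0.2338, 0.0064]
eef_rot: [0.871, 0.491, 0.0, 0.001]
wrist_force: [-1.3, -0.3, 6.2]
finger_gap: 0.039
finger_force: 50.7
```

```bash
python3 - <<'E'
from h import *
go([.4985,-.2352,.2])
E
```

```text
turn deg [0. 0. 0.] n 0 | then shift cm [ -0.16   0.04 -19.36] | shift in present axes [ -0.16   0.04 -19.36]
t 15.0 pos [ 0.4991 -0.2338  0.0064] F [-1.3 -0.3  6.2] gap 0.039 q [ 0.38  0.6  -0.06  1.96  0.06  0.58 -0.26]
tcp in seat mm [   2.2 -365.2  -58.3]
```

>>> arm_command(
  steps=[
    [[255,0,0,-2,0,0,0],[255,0,0,-4,0,0,0],[255,0,0,-5,0,0,0],[255,0,0,-5,0,0,0],[255,0,0,-4,0,0,0],[255,0,0,0,0,0,0]],
  ],
)

```text
time_s: 15.75
eef_pos: [0.5003, -0.2341, 0.2087]
eef_rot: [0.871, 0.491, 0.002, 0.002]
wrist_force: [-0.9, -0.7, -3.4]
finger_gap: 0.0386
finger_force: 52.0
```

```bash
python3 - <<'E'
from h import *
go(at(5,.6,120),flip())
E
```

```text
turn deg [ -25.6  -15.  -116.5] n 12 | then shift cm [ 8.37 36.6   0.46] | shift in present axes [ 28.56 -24.08   3.82]
t 15.75 pos [ 0.5003 -0.2341  0.2087] F [-0.9 -0.7 -3.4] gap 0.0386 q [ 0.39  0.34 -0.07  1.78  0.03  1.02 -0.23]
tcp in seat mm [  88.7 -365.4  124.6]
```

>>> arm_command(
  steps=[
    [[255,0,0,0,-2.13,-1.25,-9.71],[255,0,0,0,-2.13,-1.25,-9.71],[255,0,0,0,-2.13,-1.25,-9.71],[255,0,0,0,-2.13,-1.25,-9.71],[255,0,0,0,-2.13,-1.25,-9.71],[255,0,0,0,-2.13,-1.25,-9.71],[255,0,0,0,-2.13,-1.25,-9.71],[255,0,0,0,-2.13,-1.25,-9.71],[255,0,0,0,-2.13,-1.25,-9.71],[255,0,0,0,-2.13,-1.25,-9.71],[255,0,0,0,-2.13,-1.25,-9.71],[255,0,0,0,-2.13,-1.25,-9.71],[255,1.05,4.57,0,0,0,0],[255,1.05,4.57,0,0,0,0],[255,1.05,4.57,0,0,0,0],[255,1.05,4.57,0,0,0,0],[255,1.05,4.57,0,0,0,0],[255,1.05,4.57,0,0,0,0],[255,1.05,4.57,0,0,0,0],[255,1.05,4.57,0,0,0,0]],
  ],
)

```text
time_s: 18.25
eef_pos: [0.4375, 0.1319, 0.1699]
eef_rot: [0.021, 0.977, -0.004, 0.212]
wrist_force: [1.4, -0.7, -3.7]
finger_gap: 0.039
finger_force: 52.0
```

```bash
python3 - <<'E'
from h import *
from bench import r
go(at(5,.6,30),flip())
d=r.get_image("scene");a=d["img"][170:310,200:340,::-1];b=r.get_image("top")["img"][130:240,190:300,::-1]
f=lambda a:cv2.resize(a,(400,400),interpolation=cv2.INTER_CUBIC)
cv2.imwrite("pics/s1.png",np.hstack([f(a),f(b)]))
E
```

```text
turn deg [ 0.  -0.5 -0. ] n 1 | then shift cm [-0.4   0.32  9.27] | shift in present axes [-0.48  0.31  9.26]
t 18.25 pos [0.4375 0.1319 0.1699] F [ 1.4 -0.7 -3.7] gap 0.039 q [ 0.02  0.12 -0.67  2.33  0.77  0.5   0.24]
tcp in seat mm [  1.   -2.6 122.7]
```

View pics/s1.png

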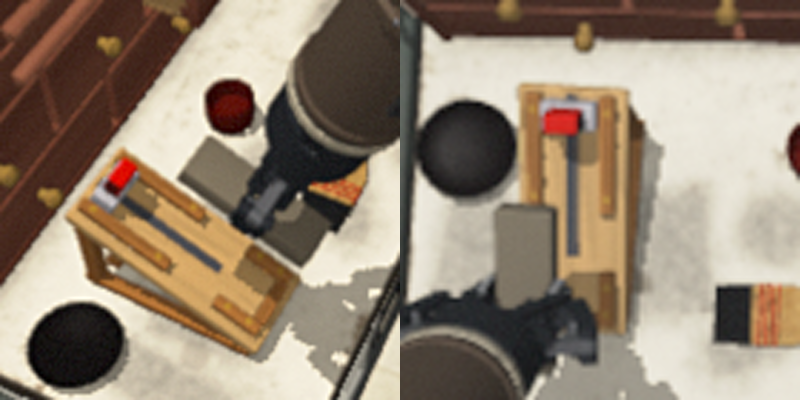

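>>> arm_command(
  steps=[
    [[255,-0.4,0.32,0,0,-0.5,0],[255,0,0,2,0,0,0],[255,0,0,2,0,0,0],[255,0,0,2,0,0,0],[255,0,0,2,0,0,0],[255,0,0,1.2,0,0,0],[255,0,0,0,0,0,0],[255,0,0,0,0,0,0]],
  ],
)

```text
time_s: 19.35
eef_pos: [0.4816, 0.1317, 0.0895]
eef_rot: [0.022, 0.976, -0.004, 0.217]
wrist_force: [-0.3, 0.2, -2.9]
finger_gap: 0.0383
finger_force: 52.0
```

```bash
python3 - <<'E'
from h import *
from bench import r
go(at(5,.6,15),flip())
d=r.get_image("scene");a=d["img"][200:310,210:320,::-1];b=r.get_image("top")["img"][140:240,190:290,::-1]
f=lambda a:cv2.resize(a,(400,400),interpolation=cv2.INTER_CUBIC)
cv2.imwrite("pics/s2.png",np.hstack([f(a),f(b)]))
E
```

```text
turn deg [ 0.   0.1 -0.1] n 1 | then shift cm [0.2  0.14 1.62] | shift in present axes [0.2  0.14 1.62]
t 19.35 pos [0.4816 0.1317 0.0895] F [-0.3  0.2 -2.9] gap 0.0383 q [-0.13  0.34 -0.51  2.36  1.34  0.42 -0.29]
tcp in seat mm [ 7.  -0.8 31.2]
```

View pics/s2.png

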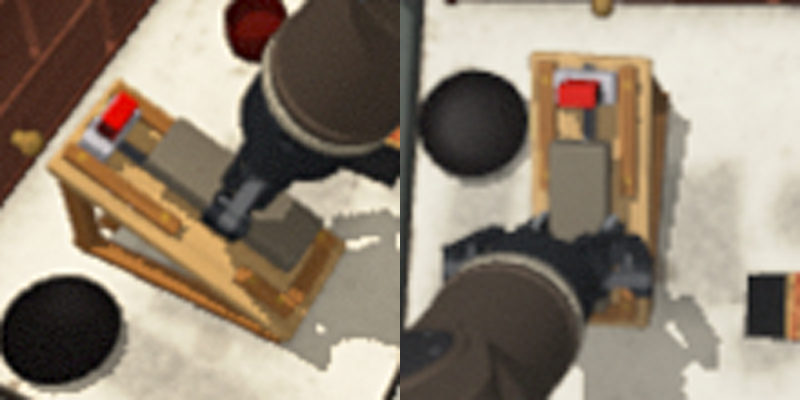

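>>> arm_command(
  steps=[
    [[255,0.1,0.14,0.4,0,0,0],[255,0,0,0.4,0,0,0],[255,0,0,0.3,0,0,0],[255,0,0,0,0,0,0],[255,0,0,0,0,0,0]],
  ],
)

```text
time_s: 20.08
eef_pos: [0.4855, 0.1338, 0.079]
eef_rot: [0.021, 0.976, -0.004, 0.217]
wrist_force: [-0.6, 0.1, -3.8]
finger_gap: 0.0388
finger_force: 52.1
```

```bash
python3 - <<'E'
from h import *
go(at(5,.6,7),flip())
E
```

```text
turn deg [ 0.1  0.1 -0. ] n 1 | then shift cm [ 0.1  -0.09  1.3 ] | shift in present axes [ 0.1  -0.09  1.3 ]
t 20.075 pos [0.4855 0.1338 0.079 ] F [-0.6  0.1 -3.8] gap 0.0388 q [-0.14  0.37 -0.5   2.36  1.41  0.43 -0.36]
tcp in seat mm [ 6.   1.5 20. ]
```

>>> arm_command(
  steps=[
    [[255,0,-0.08,0.2,0,0,0],[255,0,0,0.2,0,0,0],[255,0,0,0.2,0,0,0],[255,0,0,0.2,0,0,0],[255,0,0,0,0,0,0]],
  ],
)

```text
time_s: 20.7
eef_pos: [0.4889, 0.1328, 0.0716]
eef_rot: [0.021, 0.976, -0.004, 0.217]
wrist_force: [-0.5, -0.9, -3.8]
finger_gap: 0.0391
finger_force: 52.1
```

```bash
python3 - <<'E'
from h import *
go(at(5,.6,7),flip())
E
```

```text
turn deg [ 0.1  0.1 -0. ] n 1 | then shift cm [ 0.1  -0.    0.49] | shift in present axes [ 0.1  -0.    0.49]
t 20.7 pos [0.4889 0.1328 0.0716] F [-0.5 -0.9 -3.8] gap 0.0391 q [-0.14  0.39 -0.49  2.36  1.46  0.43 -0.4 ]
tcp in seat mm [ 6.   0.6 11.9]
```

In between the rails with no contact force. Lower to the floor.

>>> arm_command(
  steps=[
    [[255,0,0,0.15,0,0,0],[255,0,0,0.15,0,0,0],[255,0,0,0.1,0,0,0],[255,0,0,0,0,0,0]],
  ],
)

```text
time_s: 21.2
eef_pos: [0.4906, 0.1328, 0.0681]
eef_rot: [0.021, 0.976, -0.004, 0.217]
wrist_force: [-0.5, -1.1, -3.6]
finger_gap: 0.0386
finger_force: 52.1
```

>>> arm_command(
  steps=[
    [[255,0,0,0.1,0,0,0],[255,0,0,0,0,0,0]],
  ],
)

```text
time_s: 21.45
eef_pos: [0.4911, 0.1327, 0.0672]
eef_rot: [0.021, 0.976, -0.004, 0.217]
wrist_force: [0.3, 1.1, -3.4]
finger_gap: 0.0386
finger_force: 52.1
```

```bash
python3 - <<'E'
from h import *
go(at(5,.6,7),flip())
E
```

```text
turn deg [ 0.1  0.1 -0. ] n 1 | then shift cm [ 0.11 -0.01  0.  ] | shift in present axes [ 0.11 -0.01  0.  ]
t 21.45 pos [0.4911 0.1327 0.0672] F [ 0.3  1.1 -3.4] gap 0.0386 q [-0.14  0.4  -0.49  2.36  1.49  0.43 -0.43]
tcp in seat mm [6.1 0.7 7. ]
```

>>> arm_command(
  steps=[
    [[255,0,0,0.1,0,0,0],[255,0,0,0,0,0,0]],
  ],
)

```text
time_s: 21.7
eef_pos: [0.4913, 0.1328, 0.0668]
eef_rot: [0.021, 0.976, -0.004, 0.217]
wrist_force: [-5.5, -1.3, 7.9]
finger_gap: 0.0387
finger_force: 53.4
```

>>> arm_command(
  steps=[
    [[255,0,0,0.1,0,0,0],[255,0,0,0,0,0,0]],
  ],
)

```text
time_s: 21.95
eef_pos: [0.4914, 0.1328, 0.0667]
eef_rot: [0.021, 0.976, -0.004, 0.218]
wrist_force: [-17.5, -3.7, 28.9]
finger_gap: 0.0388
finger_force: 56.3
```

```bash
python3 - <<'E'
from h import *
go(at(5,.6,7),flip())
E
```

```text
turn deg [0.1 0.2 0. ] n 1 | then shift cm [ 0.11 -0.01 -0.06] | shift in present axes [ 0.11 -0.01 -0.06]
t 21.95 pos [0.4914 0.1328 0.0667] F [-17.5  -3.7  28.9] gap 0.0388 q [-0.14  0.4  -0.49  2.36  1.5   0.43 -0.44]
tcp in seat mm [6.1 0.7 6.4]
```

>>> arm_command(
  steps=[
    [[255,0.15,0,-0.13,0,0,0],[255,0.15,0,0,0,0,0],[255,0.1,0,0,0,0,0],[255,0,0,0,0,0,0]],
  ],
)

```text
time_s: 22.45
eef_pos: [0.4888, 0.133, 0.0656]
eef_rot: [0.022, 0.976, -0.004, 0.218]
wrist_force: [-1.9, -1.4, 7.4]
finger_gap: 0.0387
finger_force: 53.2
```

>>> arm_command(
  steps=[
    [[255,0.15,0,0,0,0,0],[255,0,0,0,0,0,0]],
  ],
)

```text
time_s: 22.7
eef_pos: [0.4875, 0.1332, 0.065]
eef_rot: [0.022, 0.976, -0.004, 0.218]
wrist_force: [-0.2, -0.5, 5.7]
finger_gap: 0.0387
finger_force: 53.1
```

>>> arm_command(
  steps=[
    [[255,0.15,0,0,0,0,0],[255,0,0,0,0,0,0]],
  ],
)

```text
time_s: 22.95
eef_pos: [0.4861, 0.1335, 0.0643]
eef_rot: [0.022, 0.976, -0.004, 0.218]
wrist_force: [-0.7, 0.1, 5.9]
finger_gap: 0.0389
finger_force: 53.1
```

```bash
python3 - <<'E'
from h import *
go(at(5,.6,7),flip())
E
```

```text
turn deg [ 0.1  0.2 -0. ] n 1 | then shift cm [-0.47 -0.06 -0.05] | shift in present axes [-0.47 -0.06 -0.05]
t 22.95 pos [0.4861 0.1335 0.0643] F [-0.7  0.1  5.9] gap 0.0389 q [-0.15  0.41 -0.49  2.37  1.52  0.43 -0.48]
tcp in seat mm [0.3 1.2 6.5]
```

>>> arm_command(
  steps=[
    [[255,0.15,-0.05,0,0,0,0],[255,0,0,0,0,0,0]],
  ],
)

```text
time_s: 23.2
eef_pos: [0.4846, 0.1332, 0.0636]
eef_rot: [0.021, 0.976, -0.004, 0.218]
wrist_force: [0.2, 0.7, 5.6]
finger_gap: 0.0386
finger_force: 53.0
```

>>> arm_command(
  steps=[
    [[255,0.15,0,0,0,0,0],[255,0,0,0,0,0,0]],
  ],
)

```text
time_s: 23.45
eef_pos: [0.4845, 0.1333, 0.0636]
eef_rot: [0.022, 0.975, -0.004, 0.219]
wrist_force: [3.2, 0.3, 5.2]
finger_gap: 0.0388
finger_force: 52.8
```

>>> arm_command(
  steps=[
    [[255,0.15,0,0,0,0,0],[255,0,0,0,0,0,0]],
  ],
)

```text
time_s: 23.7
eef_pos: [0.4844, 0.1333, 0.0636]
eef_rot: [0.022, 0.975, -0.004, 0.22]
wrist_force: [7.5, -0.6, 6.5]
finger_gap: 0.0388
finger_force: 52.7
```

```bash
python3 - <<'E'
from h import *
go(at(0,.6,7),flip())
E
```

```text
turn deg [ 0.1  0.4 -0.1] n 1 | then shift cm [-0.15 -0.03 -0.05] | shift in present axes [-0.15 -0.03 -0.05]
t 23.7 pos [0.4844 0.1333 0.0636] F [ 7.5 -0.6  6.5] gap 0.0388 q [-0.15  0.41 -0.49  2.38  1.55  0.44 -0.5 ]
tcp in seat mm [-1.5  0.9  6.5]
```

>>> arm_command(
  steps=[
    [[60,-0.15,0,0,0,0,0],[60,0,0,0,0,0,0],[60,0,0,0,0,0,0],[60,0,0,0,0,0,0],[60,0,0,-2,0,0,0],[60,0,0,-3,0,0,0],[60,0,0,-3,0,0,0],[60,0,0,0,0,0,0]],
  ],
)

```text
time_s: 24.7
eef_pos: [0.4486, 0.1345, 0.1365]
eef_rot: [0.021, 0.976, -0.004, 0.219]
wrist_force: [0.7, 0.5, 0.2]
finger_gap: 0.0655
finger_force: 0.0
```

```bash
python3 - <<'E'
from h import *
from bench import r
go(at(102,.6,80),flip())
d=r.get_image("scene");a=d["img"][200:310,210:320,::-1];b=r.get_image("top")["img"][140:240,190:290,::-1]
f=lambda a:cv2.resize(a,(400,400),interpolation=cv2.INTER_CUBIC)
cv2.imwrite("pics/s3.png",np.hstack([f(a),f(b)]))
E
```

```text
turn deg [ 0.1  0.3 -0.1] n 1 | then shift cm [-1.051e+01  1.000e-02  7.800e-01] | shift in present axes [-10.51   0.02   0.83]
t 24.7 pos [0.4486 0.1345 0.1365] F [0.7 0.5 0.2] gap 0.0655 q [-0.1   0.2  -0.57  2.37  1.02  0.45 -0.02]
tcp in seat mm [-3.1  0.5 87.8]
```

View pics/s3.png

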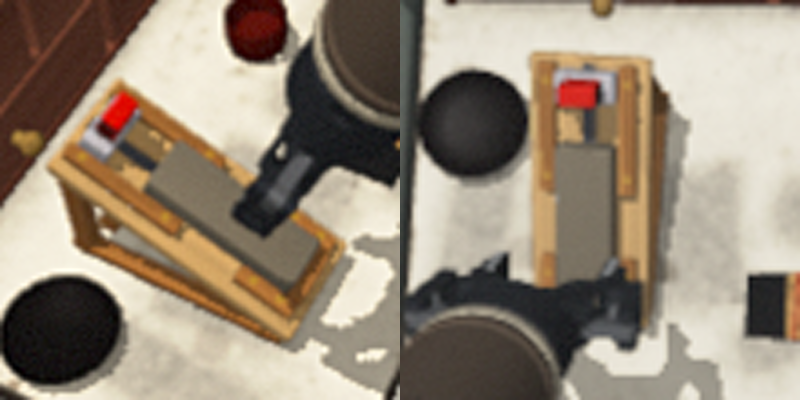

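The stone lies flat between the rails against the low wall; the stop is fully up. Back to the tab (4 rows uphill), then descend.

>>> arm_command(
  steps=[
    [[60,-2.6,0,0,0,0.3,0],[60,-2.6,0,0,0,0,0],[60,-2.7,0,0,0,0,0],[60,-2.6,0,0.8,0,0,0],[60,0,0,0,0,0,0]],
  ],
)

```text
time_s: 25.42
eef_pos: [0.5486, 0.1289, 0.1706]
eef_rot: [0.023, 0.977, -0.004, 0.214]
wrist_force: [-0.6, -1.2, -0.6]
finger_gap: 0.0652
finger_force: 0.0
```

```bash
python3 - <<'E'
from h import *
go(at(102,.6,22),flip())
E
```

```text
turn deg [ 0.  -0.3 -0.2] n 1 | then shift cm [0.   0.13 5.44] | shift in present axes [-0.02  0.13  5.44]
t 25.425 pos [0.5486 0.1289 0.1706] F [-0.6 -1.2 -0.6] gap 0.0652 q [ 0.04  0.28 -0.59  2.13  0.8   0.53  0.37]
tcp in seat mm [102.   -0.7  76.4]
```

>>> arm_command(
  steps=[
    [[60,0,0.13,2,0,0,0],[60,0,0,2,0,0,0],[60,0,0,1.3,0,0,0],[60,0,0,0,0,0,0],[60,0,0,0,0,0,0],[255,0,0,0,0,0,0],[255,0,0,0,0,0,0],[255,0,0,0,0,0,0],[255,0,0,0,0,0,0],[255,0,0,0,0,0,0],[255,0,0,0,0,0,0]],
  ],
  force=30,
)

```text
time_s: 26.8
eef_pos: [0.5692, 0.1296, 0.1242]
eef_rot: [0.022, 0.976, -0.004, 0.215]
wrist_force: [-3.6, -2.0, 5.9]
finger_gap: 0.0252
finger_force: 31.8
```

```bash
python3 - <<'E'
from h import *
go(at(72,.6,23),flip())
E
```

```text
turn deg [ 0.  -0.2 -0.1] n 1 | then shift cm [ 2.9  -0.03  0.26] | shift in present axes [ 2.9  -0.03  0.27]
t 26.8 pos [0.5692 0.1296 0.1242] F [-3.6 -2.   5.9] gap 0.0252 q [-0.04  0.37 -0.49  2.15  0.99  0.46  0.19]
tcp in seat mm [101.    0.9  25.6]
```

>>> arm_command(
  steps=[
    [[255,0.5,0,0,0,0,0],[255,0.5,0,0,0,0,0],[255,0.5,0,0,0,0,0],[255,0.5,0,0,0,0,0],[255,0.4,0,0,0,0,0],[255,0.2,0,0,0,0,0],[255,0,0,0,0,0,0]],
  ],
)

```text
time_s: 27.68
eef_pos: [0.546, 0.1305, 0.1133]
eef_rot: [0.022, 0.976, -0.004, 0.215]
wrist_force: [-1.1, -2.5, 5.7]
finger_gap: 0.0251
finger_force: 31.6
```

>>> arm_command(
  steps=[
    [[255,0.15,0,0,0,0,0],[255,0,0,0,0,0,0]],
  ],
)

```text
time_s: 27.92
eef_pos: [0.5447, 0.1306, 0.1128]
eef_rot: [0.022, 0.976, -0.004, 0.215]
wrist_force: [-1.1, -3.3, 5.4]
finger_gap: 0.0251
finger_force: 31.6
```

>>> arm_command(
  steps=[
    [[255,0.15,0,0,0,0,0],[255,0,0,0,0,0,0]],
  ],
)

```text
time_s: 28.18
eef_pos: [0.5434, 0.1306, 0.1122]
eef_rot: [0.022, 0.976, -0.004, 0.215]
wrist_force: [-0.5, -2.9, 6.3]
finger_gap: 0.0249
finger_force: 31.6
```

>>> arm_command(
  steps=[
    [[255,0.15,0,0,0,0,0],[255,0,0,0,0,0,0]],
  ],
)

```text
time_s: 28.42
eef_pos: [0.5421, 0.1307, 0.1116]
eef_rot: [0.022, 0.976, -0.004, 0.215]
wrist_force: [0.4, -3.0, 6.5]
finger_gap: 0.0253
finger_force: 31.6
```

```bash
python3 - <<'E'
from h import *
go(at(72,.6,23),flip())
E
```

```text
turn deg [ 0.  -0.1 -0.1] n 1 | then shift cm [-0.09 -0.03  0.26] | shift in present axes [-0.09 -0.03  0.26]
t 28.425 pos [0.5421 0.1307 0.1116] F [ 0.4 -3.   6.5] gap 0.0253 q [-0.1   0.36 -0.46  2.22  1.08  0.43  0.06]
tcp in seat mm [71.1  0.9 25.6]
```

>>> arm_command(
  steps=[
    [[255,0.15,0,0,0,0,0],[255,0,0,0,0,0,0]],
  ],
)

```text
time_s: 28.68
eef_pos: [0.5419, 0.1307, 0.1115]
eef_rot: [0.022, 0.976, -0.004, 0.216]
wrist_force: [5.1, -3.1, 3.9]
finger_gap: 0.0248
finger_force: 31.1
```

>>> arm_command(
  steps=[
    [[255,0.15,0,0,0,0,0],[255,0,0,0,0,0,0]],
  ],
)

```text
time_s: 28.92
eef_pos: [0.5418, 0.1308, 0.1115]
eef_rot: [0.023, 0.976, -0.004, 0.217]
wrist_force: [11.0, -3.7, 2.0]
finger_gap: 0.0255
finger_force: 30.7
```

```bash
python3 - <<'E'
from h import *
go(at(72,.6,23),flip())
E
```

```text
turn deg [ 0.   0.1 -0.2] n 1 | then shift cm [-0.12 -0.03  0.27] | shift in present axes [-0.12 -0.03  0.27]
t 28.925 pos [0.5418 0.1308 0.1115] F [11.  -3.7  2. ] gap 0.0255 q [-0.1   0.36 -0.45  2.22  1.09  0.42  0.05]
tcp in seat mm [70.8  0.9 25.7]
```

>>> arm_command(
  steps=[
    [[60,0,0,0,0,0,0],[60,0,0,0,0,0,0],[60,0,0,0,0,0,0],[60,0,0,0,0,0,0],[60,0,0,-2,0,0,0],[60,0,0,-4,0,0,0],[60,0,0,-5,0,0,0],[60,3,0,-4,0,0,0],[60,3,0,-3,0,0,0],[60,0,0,0,0,0,0]],
  ],
)

```text
time_s: 30.18
eef_pos: [0.4075, 0.137, 0.2491]
eef_rot: [0.021, 0.976, -0.005, 0.216]
wrist_force: [0.4, -0.2, -0.5]
finger_gap: 0.0655
finger_force: 0.0
```

```bash
python3 - <<'E'
from h import *
from bench import r
go(at(72,.6,23),flip())
d=r.get_image("scene");C=cloud(d);H=cv2.cvtColor(d["img"],cv2.COLOR_RGB2HSV)
m=((H[...,0]<8)|(H[...,0]>172))&(H[...,1]>180)&(H[...,2]>130);q=np.zeros_like(m);q[205:300,210:310]=m[205:300,210:310]
print("red",q.sum(),np.nanmedian(C[q],0))
a=d["img"][200:310,210:320,::-1];b=r.get_image("top")["img"][140:240,190:290,::-1]
f=lambda a:cv2.resize(a,(400,400),interpolation=cv2.INTER_CUBIC)
cv2.imwrite("pics/s4.png",np.hstack([f(a),f(b)]))
E
```

```text
turn deg [ 0.  -0.   0.1] n 1 | then shift cm [-6.49 -0.07 18.42] | shift in present axes [-6.5  -0.09 18.42]
t 30.175 pos [0.4075 0.137  0.2491] F [ 0.4 -0.2 -0.5] gap 0.0655 q [ 0.11 -0.08 -0.72  2.25  0.36  0.63  0.65]
tcp in seat mm [  7.1   1.3 207.2]
red 54 [0.53340079 0.13177957 0.12761357]
```

View pics/s4.png

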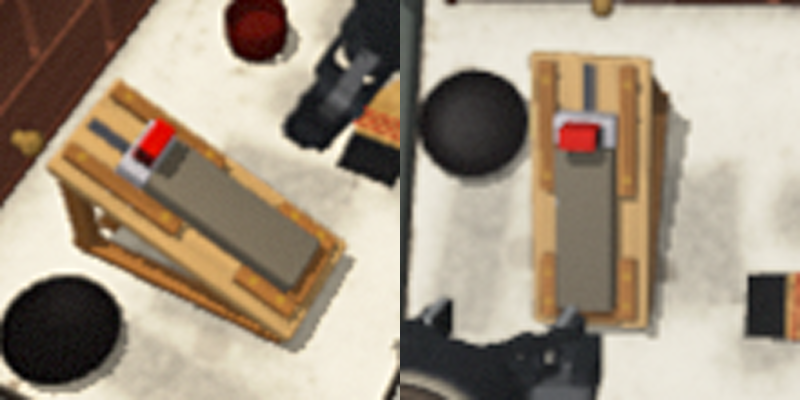

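The stone lies flat in the pocket against the low wall, with the stop's block touching its upper end. The bystanders have not moved and the gripper is clear.

```bash
python3 -c "
from bench import r
print(r.sign_off())"
```

```text
the job is handed in; nothing more can be done
None
```

The job is done and handed in at about 30 s: the stop went fully up, the whetstone lies flat in the pocket against the low wall, and the stop is back down snug against it and released.

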